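# Load the keyed specimen carrier and run the load dwell

## Task

Set the blue specimen carrier all the way down into the round nest on the XY stage, with its yellow key in the nest's notch (feel for where the notch is: the nest may be turned a little), and let go of it. Only then press the big green load button on the sloping console fully down and hold it down for five seconds in one go, so that the orange dwell marker stops in the green band, and release it. Leave the jar, the reference-block case, the screwdriver, the calipers and the mouse where they are.

Things in the scene. Friction and masses are not known exactly. Their poses are not given: they have to be found in the camera images.
- carrier_center (a point): Centre of the loose specimen carrier, half-way up its 55 mm height. Stands upright, z up, 0.25 to 0.5 kg. Round steel foot 64 mm across, 18 mm high, with a yellow key along the point's +x axis. On the foot stands a blue block, 50 mm along x, 34 mm along y (grip either way; along x it cannot pitch), from 18 to 52 mm above the underside, then a black disc 30 mm across up to 55 mm.
- carrier_key (a point): Outer end of the carrier's yellow key, 41 mm from the carrier's axis along its +x, 9 mm above its underside. The key is 14 mm wide and reaches from 1 to 17 mm above the underside.
- nest_floor (a point): Centre of the nest's floor on the XY stage, 58 mm above the bench; fixed, z up. The nest is an aluminium ring: bore 68 mm, outside 94 mm, rim 14 mm above this floor. Its one open notch, 19 mm wide, yellow at the bottom, points along this point's +x give or take up to 18 degrees; its exact direction is not reported.
- stage: The fixed XY stage under the nest: origin below the nest's axis at bench height. Table 130 x 130 mm; micrometer heads reach 120 mm from the centre along x, under 54 mm high. The nest on it does not turn under hand forces. The carrier's key enters the notch when within about 3 degrees of it; otherwise it rides on the rim and the carrier stays about 14 mm too high.
- load_button_top (a point): Centre of the top face of the green load button, 40 mm across; moves with the button. Its +z axis points out of the sloping panel, the button goes in along -z; +x points up the slope. Up, it stands 24 mm above the panel, its black collar (56 mm across) 12 mm.
- console: The fixed console, origin at the centre of its underside: 170 mm deep (its x), 200 mm wide, 45 mm high in front and 124 mm at the back. Its panel slopes up 25 degrees away from the front (-x), which looks roughly to the robot.
- load_button (a joint): Travel of the spring button in m: about 0 up, 0.008 fully down on its stop. It starts to move at about 2.5 N, takes about 8 N to hold fully down, and comes back up when let go.
- dwell_marker (a joint): Position in m of the orange dwell marker on the white scale across the console: 0 at the start (left end as the robot sees it). While the button is held down it creeps to the right, about 12 mm in each second; it stops and stays when the button is let up. The green band reaches from 0.045 to 0.075.
- paste_jar: Loose jar with a blue cap, 56 mm across, 58 mm high; origin at the centre of its underside. To be left alone.
- block_case: Loose wooden case with a steel reference block on top, 62 x 62 mm, 40 mm high; origin at the centre of its underside. To be left alone.
- hex_driver: Loose screwdriver with a red handle, 160 mm long, lying on the bench. To be left alone.
- calipers: Loose calipers, 170 mm long, lying on the bench. To be left alone.
- mouse: Loose black computer mouse, 105 mm long, at the back. To be left alone.
Things that resemble listed ones, but are neither listed nor needed, are in the scene too. What is shaped like the stage but turquoise is not meant.

How it is judged:
By the outcome, as a careful person would: the job done as asked, in the order asked, and still so for the second after the job is handed in, with the robot touching nothing.
It also fails if it takes over 67 s, if anything falls off the work surface, if the arm or the gripper's body presses on something with over 40 N, if the wrist force passes 120 N, or if a joint passes its speed limit or range.

## Robot

A 6-joint arm with a two-finger parallel gripper is mounted at the origin on the work surface. World frame = base frame: x ahead of the robot, y to its left, z up, the work surface at z = 0. Lengths are in m, angles in rad, forces in N, time in s.
With the tool pointing down it reaches from about 0.425 to 0.95 m from the base axis. Payload 3.5 kg.
Tool frame: the origin (TCP) lies at the very end of the fingers, on their centre line; the grasp point (between the pads) lies ctrl.grip_point_offset behind it (ctrl.grip_point_offset is the distance from the TCP to the grasp point, in m); z points along the fingers, y is the direction in which the jaws open and shut (so a half turn about z gives the same grasp; the last joint's range is limited). The gripper opens to 85 mm and grips with 20 to 120 N. Pads are 22 mm wide; open, the fingers measure 114 mm over their backs; the gripper's body (76 mm by 85 mm) begins 54 mm behind the grasp point. The pads swing forward as they close: fully open they stand 13 mm farther back than shut.
Start: joints at [1.017, 0.286, 1.577, -0, 1.279, -0.15], TCP at [0.265, 0.621, 0.231] pointing down, gripper open.
Joint ranges: [-2.77, 2.77], [-0.9, 2.22], [0.21, 2.48], [-1.53, 4.67], [0.24, 2.81], [-2.84, 2.84]. Speed limits (rad/s): [2.79, 2.79, 3.14, 3.14, 3.14, 3.14].

## Interface

Orientations are given as a unit quaternion [x, y, z, w].
In Python, from plant import ctrl gives the robot as it stands.
- The arm moves only by the tool servo_tool, never from a script. Its argument "increments" is a list of rows, each a list of 5 numbers: the opening, from 0 (shut) to 1 (fully open), then the shift along the world's x, y, z in units of 40 mm (1.0 is 40 mm), then the turn about the world's z in units of 5 degrees (1.0 is 5 degrees). A call has exactly 10 rows; each row is the pose to reach, as a shift and turn from the pose measured when the call began; what a row does not reach only later rows make up. A row lasts 1/12 s, in which the tool goes at most 41.7 mm and 7.16 degrees, less where a joint would pass 70% of its speed; a pose out of reach is approached as far as the arm can. A call with a gripper value outside its range is refused whole. The fingers move at their own pace and stop on an object; "grip_force" is the grip in N (left out, the last holds). Time passes only in rows, so rows that repeat a pose let the fingers close, or fill a call up. It gives the time, the measured TCP pose, the force and the opening at its end, in the units of the state.
- ctrl.get_state(): the state, without advancing time (a new reading comes with each control period).
- ctrl.read_camera(name): name is "scene" or "top" or "wrist"; returns a dict with "frame" (384x512x3 uint8, red, green, blue), "K" (3x3 intrinsics, pixels), "extrinsics" (4x4, takes a point from camera to world coordinates). Camera axes: x right, y down, z forward; pixel columns grow to the right and rows downward; lengths in m; the calibration is good to about 2 mm. A picture is of the moment at which its call begins. There is no depth.
- ctrl.sign_off(): hands the job in, once; it reports no verdict.
Trained networks look in a picture, given as the dict that the camera call returned (one of the last four; its "shot" number tells which), for a name from the list of things; names that differ only in an ending like _2 or _b are one class to them, and where a whole thing is asked for, a point or a joint stands for the part that bears it (a point fixed in the world has none). Each returns a list of dicts, best first, with "conf" (0 to 1); they miss things now and then, are a little off and sometimes report something else, mostly with a low value. They report only what shows in the picture. A call takes as long as a camera call. They do not tell look-alikes from the thing itself.
- ctrl.masks_of(picture, query): "region" (384x512 bool, what is visible of it) and "extent" ([left, top, right, bottom] in pixels, round what is visible of it).
- ctrl.landmark_of(picture, query): "centre" ([row, column] in pixels: a listed point, or the origin of a listed thing).
The state is a dict: "time": time; "qpos": joint angles; "dq": joint speeds; "joint_efforts": joint torques, N m; "eef_pos": TCP position; "tcp_rot": TCP orientation; "contact_force": force on the tool from outside, world axes, zero at the start; "wrist_torque": the same for the moment, N m; "opening": opening from 0.0 (shut) to 1.0 (fully open).
Only numpy, scipy, OpenCV 4.12 (cv2) and the standard library are available. Lean on these libraries where they do the work, as an engineer would, in place of code of your own. Each camera call takes 0.05 s, during which the arm holds its last target. There are 200 camera calls.

## Working session

There is one attempt and no reset: what is moved stays moved. The work goes in short steps, Python scripts to look and compute and a tool call to move; the robot and the scene stay as the last step left them, time stands still between calls to the robot, and variables do not carry over. Pictures are saved under pics/ and viewed, about 8 in all and at most 12, crops included, and the job is handed in when it is done.

Besides the shell and the picture viewer there is one more tool, called after "Request:" by a JSON object that holds its "op" and its "data", one argument or row to a line. servo_tool: Moves the arm, as the interface text tells. Its arguments: {"type":"object","properties":{"increments":{"type":"array"},"grip_force":{"type":"number"}},"required":["increments"]}

```bash
mkdir -p pics; ls; cat > h.py <<'E'
import numpy as np, cv2
from plant import ctrl
def ray(p,rc):
    K=np.array(p["K"]);T=np.array(p["extrinsics"])
    d=T[:3,:3]@np.linalg.inv(K)@np.array([rc[1],rc[0],1.]);return T[:3,3],d
def atz(p,rc,z):
    o,d=ray(p,rc);return o+d*(z-o[2])/d[2]
def proj(p,X):
    T=np.linalg.inv(np.array(p["extrinsics"]));c=T[:3,:3]@np.array(X)+T[:3,3];u=np.array(p["K"])@c;return u[1]/u[2],u[0]/u[2]
def tri(a):
    A=np.zeros((3,3));b=np.zeros(3)
    for p,rc in a:
        o,d=ray(p,rc);d=d/np.linalg.norm(d);M=np.eye(3)-np.outer(d,d);A+=M;b+=M@o
    return np.linalg.solve(A,b)
def save(n,im): cv2.imwrite("pics/"+n,cv2.cvtColor(im,cv2.COLOR_RGB2BGR))
E
python3 - <<'E'
from h import *
s=ctrl.get_state();print(s["time"],s["eef_pos"],s["tcp_rot"],s["opening"],ctrl.grip_point_offset)
P={n:ctrl.read_camera(n) for n in("scene","top")}
for n,p in P.items():
    save(n+"0.png",p["frame"])
    print(n,np.round(np.array(p["extrinsics"])[:3],3).tolist())
    for q,z in [("carrier_center",.0275),("carrier_key",.009),("nest_floor",.058),("stage",0),("load_button_top",.1),("console",0),("dwell_marker",.1),("paste_jar",0),("block_case",0),("hex_driver",0),("calipers",0),("mouse",0)]:
        try: r=ctrl.landmark_of(p,q)
        except Exception as e: print(q,e);continue
        print(n,q,[(round(x["conf"],2),np.round(x["centre"]).tolist(),np.round(atz(p,x["centre"],z),3).tolist()) for x in r[:3]])
E
```

```text
pics
0.0 [0.264817   0.62015439 0.22991394] [ 2.00529469e-01  9.79686929e-01 -1.13126586e-03 -4.15523943e-04] 1.0017025977572367 0.0187
scene [[-0.464, 0.723, -0.512, 1.105], [0.886, 0.374, -0.274, 0.427], [-0.007, -0.581, -0.814, 0.988]]
scene carrier_center [(0.65, [251.0, 364.0], [0.52, 0.449, 0.027])]
scene carrier_key [(0.71, [260.0, 351.0], [0.553, 0.426, 0.009])]
scene nest_floor [(0.88, [156.0, 355.0], [0.231, 0.316, 0.058]), (0.76, [214.0, 243.0], [0.582, 0.111, 0.058]), (0.64, [203.0, 437.0], [0.297, 0.584, 0.058])]
scene stage [(0.88, [168.0, 347.0], [0.238, 0.304, -0.0]), (0.85, [224.0, 242.0], [0.582, 0.104, 0.0]), (0.73, [219.0, 430.0], [0.313, 0.588, 0.0])]
scene load_button_top [(0.55, [169.0, 145.0], [0.6, -0.207, 0.1])]
scene console [(0.69, [188.0, 138.0], [0.618, -0.248, 0.0])]
dwell_marker it knows: block_case, calipers, carrier_center, carrier_key, console, hex_driver, load_button_top, mouse, nest_floor, paste_jar, stage
scene paste_jar [(0.56, [214.0, 332.0], [0.43, 0.327, 0.0]), (0.19, [226.0, 244.0], [0.586, 0.111, 0.0])]
scene block_case [(0.57, [265.0, 305.
[... 523 characters left out ...]
], [0.226, 0.309, 0.058])]
top stage [(0.89, [280.0, 190.0], [0.238, 0.312, 0.0]), (0.61, [257.0, 100.0], [0.312, 0.583, 0.0])]
top load_button_top [(0.45, [155.0, 374.0], [0.591, -0.225, 0.1])]
top console [(0.84, [149.0, 369.0], [0.624, -0.24, 0.0])]
dwell_marker it knows: block_case, calipers, carrier_center, carrier_key, console, hex_driver, load_button_top, mouse, nest_floor, paste_jar, stage
top paste_jar [(0.75, [217.0, 185.0], [0.425, 0.325, 0.0]), (0.29, [163.0, 255.0], [0.588, 0.112, 0.0])]
top block_case [(0.7, [148.0, 187.0], [0.637, 0.321, 0.0])]
top hex_driver [(0.75, [214.0, 296.0], [0.428, -0.009, 0.0])]
top calipers [(0.83, [238.0, 394.0], [0.352, -0.304, 0.0])]
top mouse []
```

```bash
python3 - <<'E'
import cv2
a=cv2.imread("pics/scene0.png");b=cv2.imread("pics/top0.png")
cv2.imwrite("pics/s1.png",cv2.resize(a[70:340,40:512],(800,458),interpolation=cv2.INTER_CUBIC))
cv2.imwrite("pics/t1.png",cv2.resize(b[100:340,40:460],(800,457),interpolation=cv2.INTER_CUBIC))
E
```

```text
(no output)
```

View pics/s1.png

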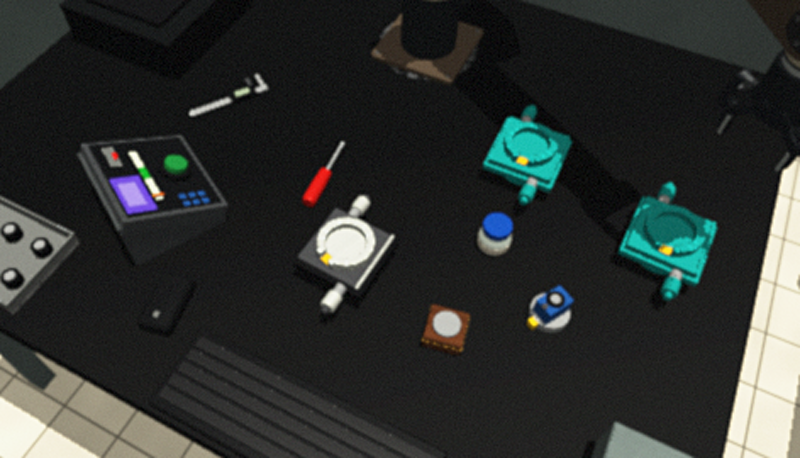

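View pics/t1.png

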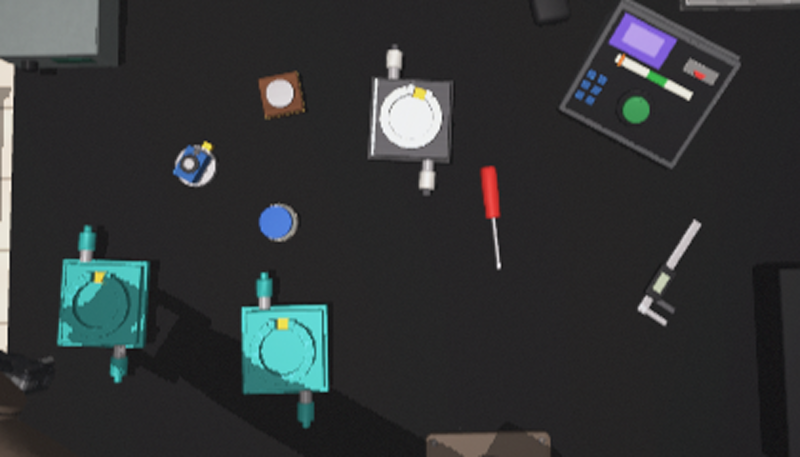

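The scene has one carrier: blue on a steel foot, scene (251,364), yellow key. Nest candidates are grey at scene (214,243) and turquoise at (156,355) and (203,437). The grey one is the right one. The button is green at (169,145). The jar (214,332) also has a blue cap, but it's not the target. Next I measure by colour and check the choice in one close crop.

```bash
cat >> h.py <<'E'
def blob(p,lo,hi,near,r=25,amin=3):
    hsv=cv2.cvtColor(p["frame"],cv2.COLOR_RGB2HSV);m=cv2.inRange(hsv,np.array(lo),np.array(hi))
    k=np.zeros_like(m);cv2.circle(k,(int(near[1]),int(near[0])),r,255,-1);m&=k
    n,l,st,c=cv2.connectedComponentsWithStats(m);
    if n<2: return None,0,m
    i=1+np.argmax(st[1:,4]);return (c[i][1],c[i][0]),st[i,4],(l==i)
YEL=((20,120,120),(35,255,255));BLU=((100,120,50),(125,255,255));GRN=((45,100,50),(80,255,255))
E
python3 - <<'E'
from h import *
s=ctrl.read_camera("scene");t=ctrl.read_camera("top")
for nm,c,a,b,r in [("key",YEL,(260,351),(175,149),14),("notch",YEL,(222,232),(149,260),14),("block",BLU,(251,364),(185,140),18),("btn",GRN,(166,143),(158,374),14)]:
    x,ax,_=blob(s,*c,a,r);y,ay,_=blob(t,*c,b,r)
    print(nm,x,ax,y,ay,tri([(s,x),(t,y)]) if x and y else None)
print(tri([(s,ctrl.landmark_of(s,"load_button_top")[0]["centre"]),(t,ctrl.landmark_of(t,"load_button_top")[0]["centre"])]))
# bright ring fit
def ring(p,near):
    m=cv2.inRange(cv2.cvtColor(p["frame"],cv2.COLOR_RGB2HSV),(0,0,130),(180,60,255));k=np.zeros_like(m);cv2.circle(k,near,26,255,-1);m&=k
    n,l,st,c=cv2.connectedComponentsWithStats(m);i=1+np.argmax(st[1:,4]);cs,_=cv2.findContours((l==i).astype(np.uint8),0,1);h=cv2.convexHull(cs[0]);e=cv2.fitEllipse(h);return e
es,et=ring(s,(244,212)),ring(t,(256,162));print(es,et)
for p,e in((s,es),(t,et)): print(atz(p,e[0][::-1],.07))
for p in(s,t):
  for q in ("carrier_center","nest_floor","stage"):
    print(q,[(round(x["conf"],2),x["extent"]) for x in ctrl.masks_of(p,q)][:4])
a=s["frame"][220:285,330:400];b=t["frame"][135:215,110:290]
save("c2.png",np.vstack([cv2.resize(a,(560,300),interpolation=2)[:,:],cv2.resize(b,(560,249),interpolation=2)]))
E
```

```text
key (np.float64(259.37931034482756), np.float64(353.9655172413793)) 29 (np.float64(175.9375), np.float64(148.4375)) 16 [0.5507901  0.43358826 0.01668878]
notch (np.float64(222.13793103448276), np.float64(231.6551724137931)) 29 (np.float64(148.4516129032258), np.float64(259.83870967741933)) 31 [0.62196481 0.0966895  0.06009943]
block (np.float64(249.06140350877192), np.float64(366.53508771929825)) 228 (np.float64(188.42105263157896), np.float64(141.10526315789474)) 114 [0.51230128 0.45293475 0.02841642]
btn (np.float64(166.1642857142857), np.float64(143.21428571428572)) 140 (np.float64(157.1715976331361), np.float64(373.2899408284024)) 169 [ 0.5864162  -0.22604381  0.08668629]
[0.64225401 0.15691041 0.42109551]
((245.4385223388672, 207.7576141357422), (33.293922424316406, 43.17892837524414), 31.573577880859375) ((255.1945343017578, 160.8128204345703), (32.54021072387695, 33.72709655761719), 8.346841812133789)
[0.56846438 0.10982507 0.07      ]
[0.58361939 0.11229144 0.07      ]
carrier_center [(0.89, [350.2, 238.3, 377.6, 265.8])]
nest_floor [(0.71, [213.1, 184.5, 273.3, 254.9]), (0.64, [405.4, 180.9, 462.7, 242.9]), (0.62, [326.4, 132.3, 377.3, 192.4]), (0.36, [351.4, 241.8, 379.4, 268.5])]
stage [(0.92, [212.7, 185.4, 277.3, 253.0]), (0.81, [324.9, 131.5, 377.5, 194.9]), (0.72, [404.0, 175.7, 459.3, 246.4])]
carrier_center [(0.74, [129.8, 176.2, 153.3, 196.8]), (0.43, [290.0, 182.8, 305.0, 241.6])]
nest_floor [(0.94, [233.7, 123.9, 280.8, 199.8]), (0.67, [168.0, 246.1, 212.4, 327.5]), (0.61, [68.4, 213.6, 117.5, 299.4]), (0.47, [128.9, 174.9, 151.7, 199.2])]
stage [(0.84, [67.6, 219.1, 118.4, 299.9]), (0.82, [235.9, 124.4, 281.2, 199.5]), (0.79, [166.0, 246.6, 212.4, 325.0])]
```

View pics/c2.png

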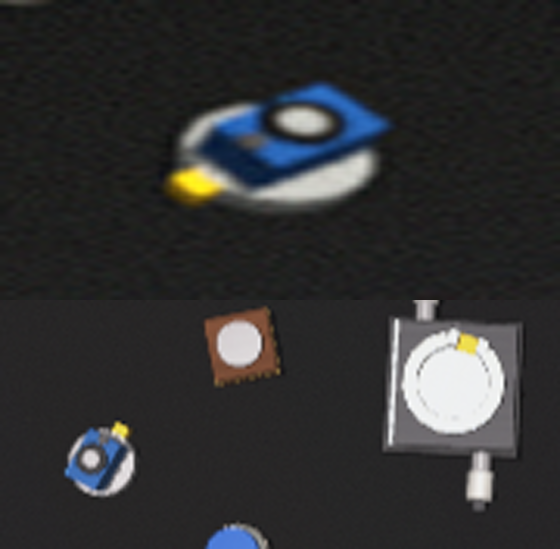

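The close crop shows the carrier: blue block, steel foot, yellow key pointing at about −31°. The grey nest's notch points at about −20°. I'll hover over the carrier with the jaws along its x.

Request:
{"op": "servo_tool", "data": {
  "increments": [
    [1,0.7,-0.5,0,-1.4],
    [1,1.4,-1,0,-2.8],
    [1,2.1,-1.4,0,-4.2],
    [1,2.8,-1.9,0,-5.6],
    [1,3.5,-2.3,0,-7],
    [1,4.2,-2.8,0,-8.4],
    [1,4.9,-3.2,0,-9.8],
    [1,5.6,-3.7,0,-11.2],
    [1,6.2,-4.1,0,-12.6],
    [1,6.2,-4.1,0,-14]
  ]
}}

```text
time: 2.53
eef_pos: [0.5178, 0.4531, 0.2312]
tcp_rot: [0.73, 0.683, 0.0, 0.001]
contact_force: [-0.6, 0.1, 0.4]
opening: 1.0
```

Request:
{"op": "servo_tool", "data": {
  "increments": [
    [1,0,0,-0.2,-1.4],
    [1,0,0,-0.4,-2.8],
    [1,0,0,-0.5,-4.2],
    [1,0,0,-0.5,-5.6],
    [1,0,0,-0.5,-5.6],
    [1,0,0,-0.5,-5.6],
    [1,0,0,-0.5,-5.6],
    [1,0,0,-0.5,-5.6],
    [1,0,0,-0.5,-5.6],
    [1,0,0,-0.5,-5.6]
  ]
}}

```text
time: 3.37
eef_pos: [0.5178, 0.4532, 0.2114]
tcp_rot: [0.873, 0.487, 0.0, 0.001]
contact_force: [0.8, 0.0, 0.7]
opening: 0.995
```

```bash
cat >> h.py <<'E'
from scipy.spatial.transform import Rotation as R
def st():
    s=ctrl.get_state();M=R.from_quat(s["tcp_rot"]).as_matrix()
    print("t%.2f"%s["time"],"pos",np.round(s["eef_pos"],4),"jaw%.1f"%np.degrees(np.arctan2(M[1,1],M[0,1])),"z",np.round(M[:,2],3),"F",np.round(s["contact_force"],1),"M",np.round(s["wrist_torque"],2),"op%.3f"%s["opening"],"q",np.round(s["qpos"],2));return s
E
python3 - <<'E'
from h import *
st();w=ctrl.read_camera("wrist");save("w1.png",w["frame"]);print(np.round(w["extrinsics"],3).tolist())
for q,z in(("carrier_center",.0275),("carrier_key",.009)):
    print(q,[(round(x["conf"],2),x["centre"],atz(w,x["centre"],z)) for x in ctrl.landmark_of(w,q)])
E
```

```text
t3.37 pos [0.5178 0.4532 0.2114] jaw-31.7 z [ 0.002 -0.002 -1.   ] F [0.8 0.  0.7] M [-0.   -0.04 -0.  ] op0.995 q [ 0.57  0.33  1.56 -0.    1.25  1.13]
[[0.851, -0.506, -0.141, 0.554], [-0.525, -0.819, -0.232, 0.511], [0.002, 0.272, -0.962, 0.354], [0.0, 0.0, 0.0, 1.0]]
carrier_center [(0.94, [167.0, 257.8], array([0.51771243, 0.45036148, 0.0275    ]))]
carrier_key [(0.95, [164.6, 288.9], array([0.55177173, 0.42836624, 0.009     ]))]
```

View pics/w1.png

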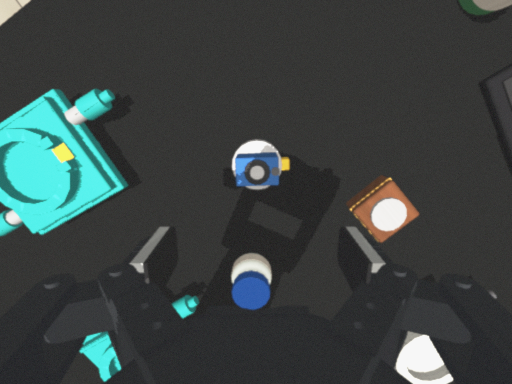

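The wrist view shows the carrier at (257,167), key to the right at (286,164), jaws nearly aligned. Refining now.

```bash
python3 - <<'E'
from h import *
w=ctrl.read_camera("wrist")
y,a,_=blob(w,*YEL,(164,286),14);print("key",y,a,atz(w,y,.017))
b,a,m=blob(w,*BLU,(170,258),28)
# fit top rect: min area rect on undistorted plane z=.052
pts=np.argwhere(m);g=np.array([atz(w,q,.052)[:2] for q in pts],np.float32)*1000
print(cv2.minAreaRect(g))
# foot: bright upper hull -> circle
mm=cv2.inRange(cv2.cvtColor(w["frame"],cv2.COLOR_RGB2HSV),(0,0,110),(180,70,255));mm[:130]=0;mm[205:]=0;mm[:,:225]=0;mm[:,290:]=0
n,l,s,c=cv2.connectedComponentsWithStats(mm);i=1+np.argmax(s[1:,4]);p=np.argwhere(l==i)
h=cv2.convexHull(np.array([atz(w,q,.018)[:2] for q in p],np.float32)*1000);print("foot",cv2.minEnclosingCircle(h))
E
```

```text
key (np.float64(163.22), np.float64(285.3)) 100 [0.54873847 0.43417714 0.017     ]
((517.052734375, 453.215576171875), (36.790863037109375, 48.700889587402344), 61.4884147644043)
foot ((516.9926147460938, 452.2807922363281), 32.03542709350586)
```

Request:
{"op": "servo_tool", "data": {
  "increments": [
    [1,0,0,-0.6,0.3],
    [1,-0.02,-0.02,-1.3,0.3],
    [1,-0.02,-0.02,-2,0.3],
    [1,-0.02,-0.02,-2.7,0.3],
    [1,-0.02,-0.02,-3.3,0.3],
    [1,-0.02,-0.02,-3.9,0.3],
    [1,-0.02,-0.02,-4.3,0.3],
    [1,-0.02,-0.02,-4.6,0.3],
    [1,-0.02,-0.02,-4.68,0.3],
    [1,-0.02,-0.02,-4.68,0.3]
  ],
  "grip_force": 50
}}

```text
time: 4.4
eef_pos: [0.5167, 0.4522, 0.0234]
tcp_rot: [0.867, 0.498, -0.001, 0.001]
contact_force: [0.6, -0.8, 0.6]
opening: 1.004
```

Request:
{"op": "servo_tool", "data": {
  "increments": [
    [0.3,0,0,0,0],
    [0.3,0,0,0,0],
    [0.3,0,0,0,0],
    [0.3,0,0,0,0],
    [0.3,0,0,0,0],
    [0.3,0,0,0,0],
    [0.3,0,0,0,0],
    [0.3,0,0,0,0],
    [0.3,0,0,0,0],
    [0.3,0,0,0,0]
  ]
}}

```text
time: 5.23
eef_pos: [0.5177, 0.4531, 0.0255]
tcp_rot: [0.867, 0.498, 0.001, 0.001]
contact_force: [-0.9, 0.8, 5.5]
opening: 0.581
```

```bash
python3 -c "
from h import *
st()"
```

```text
t5.23 pos [0.5177 0.4531 0.0255] jaw-30.3 z [ 0.003 -0.001 -1.   ] F [-0.9  0.8  5.5] M [-0.    0.19 -0.03] op0.581 q [ 0.57  0.53  1.65 -0.    0.95  1.1 ]
```

Request:
{"op": "servo_tool", "data": {
  "increments": [
    [0.3,0,0,0.6,0],
    [0.3,0,0,1.4,0],
    [0.3,0,-0.2,2.3,0],
    [0.3,0.2,-0.9,3.2,0.5],
    [0.3,0.4,-1.7,4,1],
    [0.3,0.6,-2.6,4.4,1.5],
    [0.3,0.8,-3.5,4.4,2],
    [0.3,1,-4.4,4.4,2],
    [0.3,1.2,-5.3,4.4,2],
    [0.3,1.3,-6.2,4.4,2]
  ]
}}

```text
time: 6.07
eef_pos: [0.5689, 0.2028, 0.1995]
tcp_rot: [0.821, 0.572, -0.0, 0.001]
contact_force: [1.4, -0.6, -4.5]
opening: 0.576
```

Request:
{"op": "servo_tool", "data": {
  "increments": [
    [0.3,0.1,-0.9,0,0],
    [0.3,0.2,-1.6,0,0],
    [0.3,0.3,-2.1,0,0],
    [0.3,0.3,-2.3,0,0],
    [0.3,0.3,-2.3,0,0],
    [0.3,0.3,-2.3,0,0],
    [0.3,0.3,-2.3,0,0],
    [0.3,0.3,-2.3,0,0],
    [0.3,0.3,-2.3,0,0],
    [0.3,0.3,-2.3,0,0]
  ]
}}

```text
time: 6.9
eef_pos: [0.5807, 0.1118, 0.1995]
tcp_rot: [0.82, 0.572, -0.0, 0.001]
contact_force: [-0.2, 0.5, -4.7]
opening: 0.57
```

```bash
python3 - <<'E'
from h import *
st();w=ctrl.read_camera("wrist");save("w2.png",w["frame"])
for q,z in(("nest_floor",.058),("stage",0),("carrier_center",.2),("carrier_key",.2)):
    print(q,[(round(x["conf"],2),x["centre"],atz(w,x["centre"],z)) for x in ctrl.landmark_of(w,q)])
E
```

```text
t6.90 pos [0.5807 0.1118 0.1995] jaw-20.2 z [ 0.    -0.001 -1.   ] F [-0.2  0.5 -4.7] M [ 0.01  0.01 -0.03] op0.570 q [ 0.02  0.13  1.82 -0.    1.19  0.37]
nest_floor [(0.63, [173.7, 256.8], array([0.58032108, 0.11119952, 0.058     ]))]
stage [(0.64, [159.6, 257.0], array([0.58205809, 0.11537135, 0.        ]))]
carrier_center [(0.67, [233.4, 256.7], array([0.58011761, 0.11036628, 0.2       ])), (0.28, [171.8, 255.7], array([0.5921492 , 0.14471594, 0.2       ]))]
carrier_key [(0.92, [221.5, 321.1], array([0.61702722, 0.10472901, 0.2       ]))]
```

View pics/w2.png

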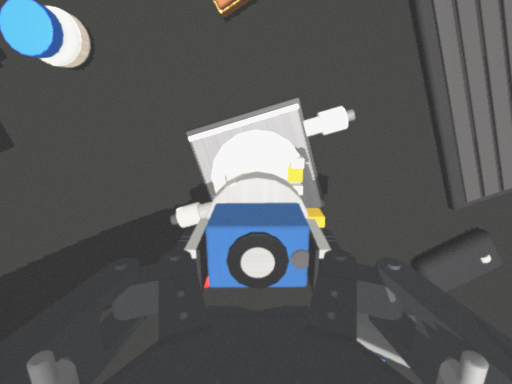

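The wrist view shows the carrier held square over the nest, with the notch yellow at (296,172) and the upper arc of the ring visible. Next I fit the ring circle and the notch direction.

```bash
python3 - <<'E'
from h import *
from scipy.optimize import least_squares
w=ctrl.read_camera("wrist");t=ctrl.read_camera("top")
y,a,_=blob(w,*YEL,(172,296),14);print("notch",y,a,[atz(w,y,z) for z in(.058,.059)])
g=cv2.cvtColor(w["frame"],cv2.COLOR_RGB2GRAY)
m=cv2.inRange(g,200,255);m[:125]=0
# upper edge of ring per column
pts=[]
for c in range(222,285,2):
    col=g[134:165,c].astype(int);d=np.diff(col);r=134+np.argmax(d);pts.append((r+.5,c,d.max()))
print([(r,c,int(d)) for r,c,d in pts][::4])
G=np.array([atz(w,(r,c),.072)[:2] for r,c,d in pts if d>15])
f=least_squares(lambda v:np.hypot(*(G-v[:2]).T)-.047,[.582,.112],loss="soft_l1",f_scale=.001);C=f.x;print("ring R47",C,np.abs(f.fun).mean())
f=least_squares(lambda v:np.hypot(*(G-v[:2]).T)-v[2],[.582,.112,.047],loss="soft_l1",f_scale=.001);print("free",f.x)
for cc in(C,f.x[:2],(.582,.1115)):
    n=atz(w,y,.058)[:2]-cc;print(np.degrees(np.arctan2(n[1],n[0])),np.hypot(*n))
k,a,_=blob(w,*YEL,(217,316),12);K=atz(w,k,.1995-.0015-.006);print("key",k,a,K,np.degrees(np.arctan2(*(K[:2]-[.5807,.1118])[::-1])))
E
```

```text
notch (np.float64(173.84183673469389), np.float64(294.6683673469388)) 196 [array([0.61886501, 0.09609701, 0.058     ]), array([0.61881467, 0.09637496, 0.059     ])]
[(np.float64(143.5), 222, 26), (np.float64(137.5), 230, 26), (np.float64(134.5), 238, 0), (np.float64(134.5), 246, 0), (np.float64(134.5), 254, 0), (np.float64(134.5), 262, 0), (np.float64(134.5), 270, 0), (np.float64(134.5), 278, 2)]
ring R47 [0.58124925 0.11229135] 0.00023109546409580268
free [0.58065345 0.11025835 0.0487642 ]
-23.292837407786195 0.0409536590936024
-20.33487753384585 0.04075127692486964
-22.67621001607612 0.03995348525594767
key (np.float64(215.91592920353983), np.float64(317.0929203539823)) 226 [0.61668085 0.10414041 0.192     ] -12.017705582425187
```

```bash
python3 - <<'E'
from h import *
from scipy.optimize import least_squares
w=ctrl.read_camera("wrist")
hsv=cv2.cvtColor(w["frame"],cv2.COLOR_RGB2HSV);m=((hsv[...,2]>205)&(hsv[...,1]<60))
pts=[]
for c in range(218,292,2):
    v=np.where(m[122:172,c])[0]
    # first run of >=4 bright, to skip the thin table edge
    for r in v:
        if m[122+r:122+r+8,c].all(): pts.append((122+r-.0,c));break
print(pts[::3])
G=np.array([atz(w,q,.072)[:2] for q in pts])
for lo,x0 in((1,[.581,.111]),):
    f=least_squares(lambda v:np.hypot(*(G-v[:2]).T)-.047,x0,loss="soft_l1",f_scale=.0005);print("R47",f.x,np.abs(f.fun).mean())
    f2=least_squares(lambda v:np.hypot(*(G-v[:2]).T)-v[2],x0+[.047],loss="soft_l1",f_scale=.0005);print(f2.x)
y=np.array([.61887,.0961])-f.x;print(np.degrees(np.arctan2(y[1],y[0])),np.hypot(*y))
# stage table edge direction from its bright rear strip
e=cv2.resize(w["frame"][90:230,180:340],(800,700),interpolation=2)[:600];save("w3.png",e)
E
```

```text
[(np.float64(126.0), 218), (np.float64(125.0), 224), (np.float64(123.0), 230), (np.float64(122.0), 236), (np.float64(122.0), 242), (np.float64(122.0), 248), (np.float64(122.0), 254), (np.float64(122.0), 260), (np.float64(122.0), 266), (np.float64(122.0), 272), (np.float64(122.0), 278), (np.float64(122.0), 284), (np.float64(122.0), 290)]
R47 [0.58172191 0.12193444] 0.0029784062765028864
[ 0.48923511 -0.16135918  0.34198167]
-34.81647438973883 0.04524819378218277
```

View pics/w3.png

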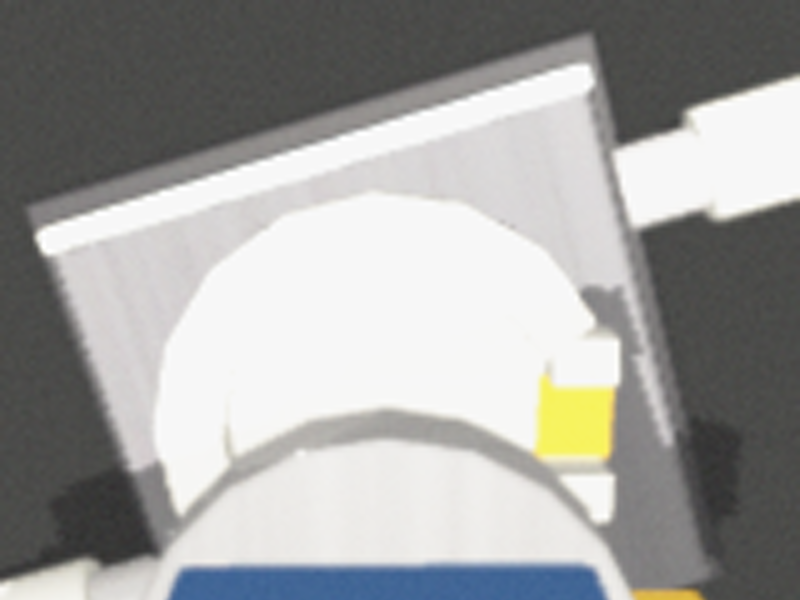

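```bash
python3 - <<'E'
from h import *
from scipy.optimize import least_squares
w=ctrl.read_camera("wrist")
P=[(375,192),(465,205),(530,245),(590,318),(280,212),(215,262),(165,345),(155,425)]
px=lambda p:(90+p[1]/5-.4,180+p[0]/5-.4)
G=np.array([atz(w,px(q),.072)[:2] for q in P])
f=least_squares(lambda v:np.hypot(*(G-v[:2]).T)-v[2],[.581,.112,.047]);print(f.x,f.fun*1e3)
f=least_squares(lambda v:np.hypot(*(G-v[:2]).T)-.047,[.581,.112]);C=f.x;print(C,f.fun*1e3)
# notch: bottom wall at floor (y460, z.058) far edge; top wall at rim (y~385, z .072)
a=atz(w,px((577,460)),.058)[:2];b=atz(w,px((577,385)),.072)[:2];print(a,b,np.hypot(*(a-b)))
n=(a+b)/2-C;print("notch ang",np.degrees(np.arctan2(n[1],n[0])),np.hypot(*n))
a,b=[atz(w,px(q),0.072)[:2] for q in((600,478),(600,385))];n=(a+b)/2-C;print(np.degrees(np.arctan2(n[1],n[0])),np.hypot(*(a-b)))
a,b=[atz(w,px(q),.054)[:2] for q in((45,240),(590,75))];print("stage x dir",np.degrees(np.arctan2(*(b-a)[::-1])))
# held foot
Fp=[(385,437),(300,452),(470,455),(240,480),(540,490)]
G=np.array([atz(w,px(q),.1995-.0255+.018)[:2] for q in Fp])
f=least_squares(lambda v:np.hypot(*(G-v[:2]).T)-.032,[.581,.112]);print("foot",f.x,f.fun*1e3)
E
```

```text
[0.58086917 0.11315683 0.04687781] [-0.26754936  0.10558634 -0.265605    0.19086594  0.35815632 -0.05659171
  0.00645974 -0.07132227]
[0.58085352 0.11300116] [-0.23710811  0.11205716 -0.29432369  0.10401706  0.38966607 -0.04441504
 -0.0265451  -0.15569348]
[0.6165164  0.08747735] [0.62084469 0.1068807 ] 0.019880237006414305
notch ang -22.698382390862285 0.041002727668176725
-22.516675434395953 0.01976616452065221
stage x dir -3.8271095013290055
foot [0.57955271 0.10863886] [ 0.38260135  0.00482353 -0.09273666 -0.21193204 -0.14380935]
```

Request:
{"op": "servo_tool", "data": {
  "increments": [
    [0.3,0,0,-0.3,-0.1],
    [0.3,0.02,0.04,-0.8,-0.2],
    [0.3,0.02,0.08,-1.3,-0.36],
    [0.3,0.02,0.08,-1.8,-0.36],
    [0.3,0.02,0.08,-2.1,-0.36],
    [0.3,0.02,0.08,-2.3,-0.36],
    [0.3,0.02,0.08,-2.3,-0.36],
    [0.3,0.02,0.08,-2.3,-0.36],
    [0.3,0.02,0.08,-2.3,-0.36],
    [0.3,0.02,0.08,-2.3,-0.36]
  ]
}}

```text
time: 8.18
eef_pos: [0.583, 0.1139, 0.1093]
tcp_rot: [0.829, 0.559, 0.001, 0.001]
contact_force: [0.8, -0.1, -4.6]
opening: 0.573
```

```bash
python3 - <<'E'
from h import *
st();w=ctrl.read_camera("wrist");save("w4.png",cv2.resize(w["frame"][110:300,170:350],(800,844),interpolation=2)[:600])
E
```

```text
t8.18 pos [0.583  0.1139 0.1093] jaw-22.1 z [ 0.003 -0.001 -1.   ] F [ 0.8 -0.1 -4.6] M [0.   0.05 0.02] op0.573 q [ 0.02  0.24  1.87 -0.    1.03  0.41]
```

View pics/w4.png

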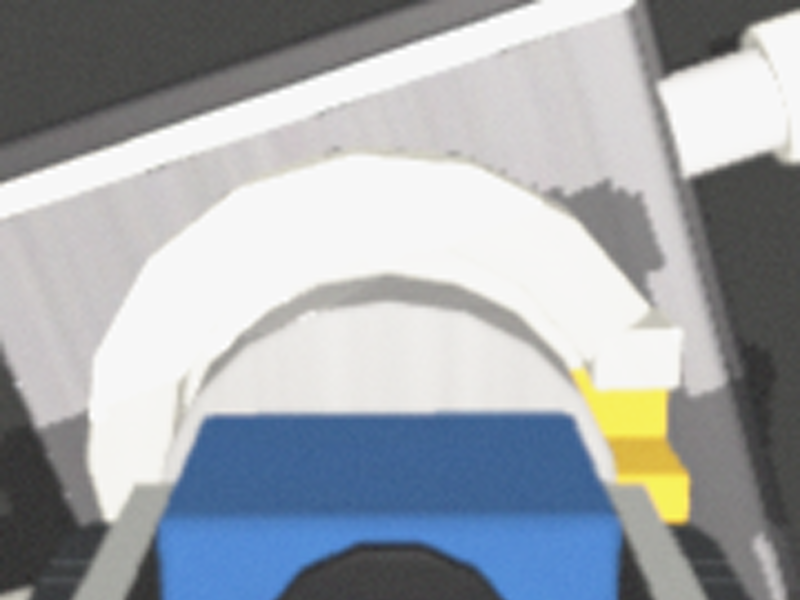

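```bash
cat > fit.py <<'E'
from h import *
from scipy.optimize import least_squares
w=ctrl.read_camera("wrist");s=st()
px=lambda p:(110+p[1]/4.443-.4,170+p[0]/4.444-.4)
def fit(P,z,r):
    G=np.array([atz(w,px(q),z)[:2] for q in P]);f=least_squares(lambda v:np.hypot(*(G-v[:2]).T)-r,[.581,.112]);print(f.x,np.round(f.fun*1e3,1));return f.x
C=fit([(365,155),(455,163),(505,182),(580,225),(650,310),(240,190),(150,265),(95,360),(90,450)],.072,.047)
F=fit([(385,302),(300,320),(460,318),(240,365),(520,350)],s["eef_pos"][2]-.0075,.032)
print("need mm",(C-F)*1e3)
a=atz(w,px((630,390)),.072)[:2]-C
print("upper notch wall ang",np.degrees(np.arctan2(a[1],a[0])),np.hypot(*a), "-> centre", np.degrees(np.arctan2(a[1],a[0])-np.arcsin(.0095/np.hypot(*a))))
k=[atz(w,px(q),s["eef_pos"][2]-.0255+.017)[:2]-F for q in((612,437),(670,437))]  # key top upper edge
print("key upper edge dir",[(np.degrees(np.arctan2(v[1],v[0])),np.hypot(*v)) for v in k],"centre",[np.degrees(np.arctan2(v[1],v[0])-np.arcsin(.007/np.hypot(*v))) for v in k])
E
python3 fit.py
```

```text
t8.28 pos [0.5826 0.114  0.1089] jaw-22.1 z [ 0.003 -0.001 -1.   ] F [-0.1 -0.3 -4.5] M [-0.03 -0.04  0.03] op0.571 q [ 0.02  0.24  1.87 -0.    1.03  0.41]
[0.58134533 0.11198878] [ 0.1  0.  -0.3  0.1  0.3 -0.  -0.3  0.5 -0.1]
[0.58176546 0.11087962] [ 0.8  0.5 -0.  -0.9 -0.6]
need mm [-0.42013243  1.10915879]
upper notch wall ang -7.644419820291525 0.04016866488024058 -> centre -21.324641556872095
key upper edge dir [(np.float64(2.6872162237139876), np.float64(0.03296135684932883)), (np.float64(-1.97543077546854), np.float64(0.04017045900243352))] centre [np.float64(-9.574054373995148), np.float64(-12.010877431702623)]
```

```bash
sed -i 's/((612,437),(670,437))/((640,475),(688,475))/' fit.py; python3 fit.py | tail -2
```

```text
upper notch wall ang -7.5286249623112935 0.0401163474416048 -> centre -21.227035305748686
key upper edge dir [(np.float64(-8.3424885943323), np.float64(0.03501578352115171)), (np.float64(-10.48439217713106), np.float64(0.0413693166471692))] centre [np.float64(-19.87417589929938), np.float64(-20.226138718550352)]
```

Request:
{"op": "servo_tool", "data": {
  "increments": [
    [0.3,0,0.01,-0.05,0],
    [0.3,-0.01,0.02,-0.1,0],
    [0.3,-0.01,0.03,-0.15,0],
    [0.3,-0.01,0.03,-0.2,0],
    [0.3,-0.01,0.03,-0.25,0],
    [0.3,-0.01,0.03,-0.3,0],
    [0.3,-0.01,0.03,-0.35,0],
    [0.3,-0.01,0.03,-0.4,0],
    [0.3,-0.01,0.03,-0.4,0],
    [0.3,-0.01,0.03,-0.4,0]
  ]
}}

```text
time: 9.17
eef_pos: [0.5819, 0.1152, 0.0924]
tcp_rot: [0.829, 0.559, 0.0, 0.001]
contact_force: [0.0, 0.0, -4.9]
opening: 0.576
```

Request:
{"op": "servo_tool", "data": {
  "increments": [
    [0.3,0,0,-0.04,0],
    [0.3,0,0,-0.08,0],
    [0.3,0,0,-0.12,0],
    [0.3,0,0,-0.16,0],
    [0.3,0,0,-0.2,0],
    [0.3,0,0,-0.23,0],
    [0.3,0,0,-0.26,0],
    [0.3,0,0,-0.26,0],
    [0.3,0,0,-0.26,0],
    [0.3,0,0,-0.26,0]
  ]
}}

```text
time: 10.0
eef_pos: [0.5819, 0.1152, 0.0834]
tcp_rot: [0.829, 0.559, 0.0, 0.001]
contact_force: [-4.9, -1.4, 4.6]
opening: 0.576
```

```bash
python3 -c "
from h import *
st()"
```

```text
t10.00 pos [0.5819 0.1152 0.0834] jaw-22.1 z [ 0.001 -0.001 -1.   ] F [-4.9 -1.4  4.6] M [-0.07  0.77 -0.03] op0.576 q [ 0.03  0.27  1.89 -0.    0.98  0.41]
```

Request:
{"op": "servo_tool", "data": {
  "increments": [
    [1,0,0,0,0],
    [1,0,0,0,0],
    [1,0,0,0,0],
    [1,0,0,0,0],
    [1,0,0,0,0],
    [1,0,0,0,0],
    [1,0,0,0.3,0],
    [1,0,0,1,0],
    [1,0,0,1.8,0],
    [1,0,0,2.6,0]
  ]
}}

```text
time: 10.83
eef_pos: [0.5814, 0.1151, 0.1888]
tcp_rot: [0.829, 0.559, -0.0, 0.001]
contact_force: [0.6, 0.4, 0.1]
opening: 0.998
```

```bash
python3 - <<'E'
from h import *
st();w=ctrl.read_camera("wrist");save("w5.png",w["frame"])
for z,nm in((.113,"disc top"),):
  r=ctrl.landmark_of(w,"carrier_center");print([(x["conf"],x["centre"],[atz(w,x["centre"],z) for z in(.0855,.0995)]) for x in r])
s=ctrl.read_camera("scene");t=ctrl.read_camera("top")
c=[(p,max(ctrl.landmark_of(p,"load_button_top"),key=lambda x:x["conf"])["centre"]) for p in(s,t)]
print("btn net",[x[1] for x in c]);b=[(s,blob(s,*GRN,(166,143),14)[0]),(t,blob(t,*GRN,(157,373),14)[0])];print("blob tri",tri(b),[atz(p,q,.1) for p,q in b])
k=[(p,max(ctrl.landmark_of(p,"console"),key=lambda x:x["conf"])["centre"]) for p in(s,t)];print("console",tri(k),[atz(p,q,0) for p,q in k])
save("cs.png",np.hstack([cv2.resize(s["frame"][130:230,80:190],(400,364),interpolation=2),cv2.resize(t["frame"][95:195,325:435],(400,364),interpolation=2)]))
E
```

```text
t10.83 pos [0.5814 0.1151 0.1888] jaw-22.1 z [ 0.    -0.001 -1.   ] F [0.6 0.4 0.1] M [-0.02 -0.02 -0.01] op0.998 q [ 0.03  0.15  1.82 -0.    1.17  0.41]
[(0.96, [184.0, 255.5], [array([0.57960541, 0.11431245, 0.0855    ]), array([0.58117472, 0.11796601, 0.0995    ])])]
btn net [[165.4, 146.5], [158.6, 373.8]]
blob tri [ 0.586497   -0.22628795  0.08662217] [array([ 0.59436407, -0.21716801,  0.1       ]), array([ 0.58417005, -0.2218376 ,  0.1       ])]
console [ 0.61869994 -0.23324159  0.01238909] [array([ 0.61397856, -0.24604605,  0.        ]), array([ 0.61844839, -0.23287888,  0.        ])]
```

View pics/w5.png

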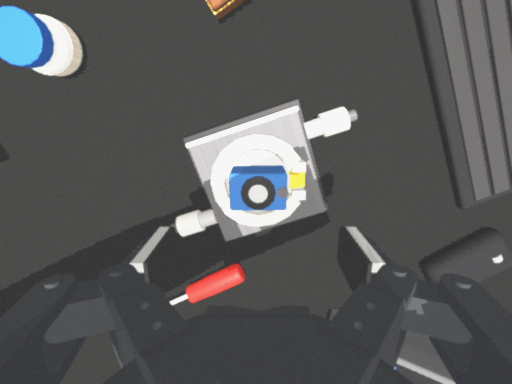

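View pics/cs.png

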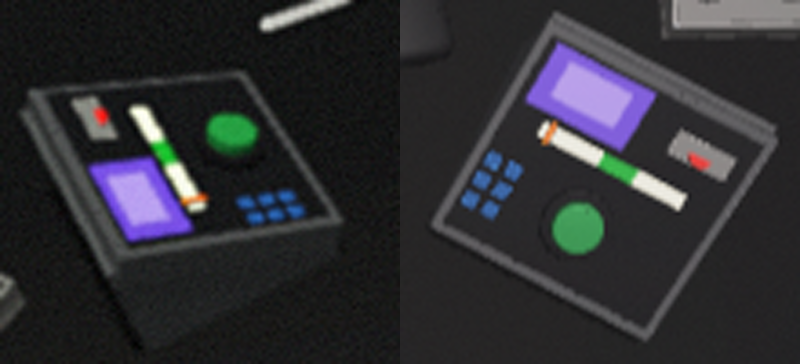

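The carrier is seated, with the key in the yellow notch at (298,180), and it has been released. The console crops show the green button up, the marker at the left end, and the upslope direction at about −30° yaw. I'll shut the fingers and move over the button.

Request:
{"op": "servo_tool", "data": {
  "increments": [
    [1,0,-0.6,0.2,0],
    [0.5,0,-1.5,0.2,0],
    [0,0,-2.4,0.2,0],
    [0,0,-3.3,0.2,0],
    [0,0,-4.2,0.2,0],
    [0,0,-5.1,0.2,0],
    [0,0,-6,0.2,0],
    [0,-0.06,-6.9,0.2,0],
    [0,-0.06,-7.7,0.2,0],
    [0,-0.06,-8.4,0.2,0]
  ]
}}

```text
time: 12.07
eef_pos: [0.5774, -0.2229, 0.192]
tcp_rot: [0.83, 0.558, -0.002, -0.001]
contact_force: [0.1, -0.3, -0.6]
opening: 0.002
```

Request:
{"op": "servo_tool", "data": {
  "increments": [
    [0,0,0,0,0],
    [0,0,0,0,0],
    [0,0,0,0,0],
    [0,0,0,0,0],
    [0,0,0,0,0],
    [0,0,0,0,0],
    [0,0,0,0,0],
    [0,0,0,0,0],
    [0,0,0,0,0],
    [0,0,0,0,0]
  ]
}}

```text
time: 12.9
eef_pos: [0.5774, -0.2227, 0.1921]
tcp_rot: [0.83, 0.558, -0.002, -0.001]
contact_force: [-0.1, 0.3, 0.1]
opening: 0.001
```

```bash
python3 - <<'E'
from h import *
st();w=ctrl.read_camera("wrist");t=ctrl.read_camera("top");save("w6.png",w["frame"])
r=ctrl.landmark_of(w,"load_button_top");print([(x["conf"],x["centre"],[atz(w,x["centre"],z) for z in(.085,.09,.095)]) for x in r])
if r: 
    b,a,_=blob(w,*GRN,r[0]["centre"],60);print(b,a,atz(w,b,.09))
E
```

```text
t12.90 pos [ 0.5774 -0.2227  0.1921] jaw-22.1 z [-0.004 -0.    -1.   ] F [-0.1  0.3  0.1] M [-0.   -0.02 -0.02] op0.001 q [-0.53  0.2   1.75 -0.    1.19 -0.14]
[(0.72, [186.7, 264.4], [array([ 0.58163343, -0.23011458,  0.085     ]), array([ 0.5820787 , -0.22870047,  0.09      ]), array([ 0.58252396, -0.22728635,  0.095     ])]), (0.69, [267.5, 126.2], [array([ 0.41371962, -0.2581467 ,  0.085     ]), array([ 0.41753156, -0.25617054,  0.09      ]), array([ 0.4213435 , -0.25419438,  0.095     ])])]
(np.float64(182.64730580825753), np.float64(267.0139958012596)) 1429 [ 0.58581889 -0.22593013  0.09      ]
```

View pics/w6.png

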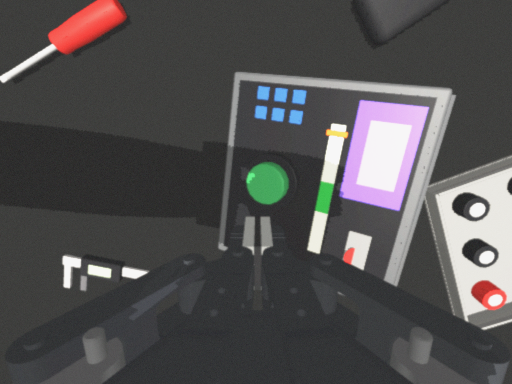

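The wrist view shows the button at (267,183), i.e. (0.586, −0.226, 0.09), with the shut fingers just downslope of it. I'll press along its axis.

Request:
{"op": "servo_tool", "data": {
  "increments": [
    [0,0,0,-0.6,0],
    [0,0,0,-1.2,0],
    [0,0,0,-1.7,0],
    [0,0,0,-2.1,0],
    [0,0,0,-2.35,0],
    [0,0.04,-0.02,-2.45,0],
    [0,0.08,-0.05,-2.55,0],
    [0,0.12,-0.07,-2.65,0],
    [0,0.14,-0.08,-2.7,0],
    [0,0.14,-0.08,-2.7,0]
  ],
  "grip_force": 60
}}

```text
time: 13.88
eef_pos: [0.5822, -0.2257, 0.0854]
tcp_rot: [0.83, 0.558, -0.003, -0.003]
contact_force: [-6.4, 3.1, 5.2]
opening: 0.003
```

Request:
{"op": "servo_tool", "data": {
  "increments": [
    [0,0.02,-0.01,-0.08,0],
    [0,0.03,-0.02,-0.11,0],
    [0,0.03,-0.02,-0.11,0],
    [0,0.03,-0.02,-0.11,0],
    [0,0.03,-0.02,-0.11,0],
    [0,0.03,-0.02,-0.11,0],
    [0,0.03,-0.02,-0.11,0],
    [0,0.03,-0.02,-0.11,0],
    [0,0.03,-0.02,-0.11,0],
    [0,0.03,-0.02,-0.11,0]
  ]
}}

```text
time: 14.72
eef_pos: [0.5825, -0.2258, 0.085]
tcp_rot: [0.829, 0.559, -0.005, -0.005]
contact_force: [-11.8, 5.4, 15.7]
opening: 0.0
```

```bash
cat > mk.py <<'E'
from h import *
st();t=ctrl.read_camera("top")
h=cv2.cvtColor(t["frame"],cv2.COLOR_RGB2HSV)
o=np.argwhere(cv2.inRange(h[95:195,325:435],(5,120,120),(18,255,255)));g=np.argwhere(cv2.inRange(h[95:195,325:435],(45,100,50),(80,255,255)))
if len(o):
    a=atz(t,o.mean(0)+[95,325],.1);d=a[:2]-np.array([0.6212,-.2027]);print("marker px",o.mean(0)+[95,325],len(o),a)
E
python3 mk.py
```

```text
t14.72 pos [ 0.5825 -0.2258  0.085 ] jaw-22.1 z [-0.013  0.003 -1.   ] F [-11.8   5.4  15.7] M [ 1.01  2.03 -0.06] op0.000 q [-0.53  0.34  1.8  -0.    1.02 -0.14]
marker px [133.2 370.5] 10 [ 0.6530794  -0.21659826  0.1       ]
```

Request:
{"op": "servo_tool", "data": {
  "increments": [
    [0,0.02,-0.02,-0.1,0],
    [0,0.02,-0.02,-0.1,0],
    [0,0.02,-0.02,-0.1,0],
    [0,0.02,-0.02,-0.1,0],
    [0,0.02,-0.02,-0.1,0],
    [0,0.02,-0.02,-0.1,0],
    [0,0.02,-0.02,-0.1,0],
    [0,0.02,-0.02,-0.1,0],
    [0,0.02,-0.02,-0.1,0],
    [0,0.02,-0.02,-0.1,0]
  ]
}}

```text
time: 15.6
eef_pos: [0.5825, -0.2259, 0.085]
tcp_rot: [0.829, 0.559, -0.006, -0.007]
contact_force: [-11.7, 6.0, 15.7]
opening: 0.001
```

Request:
{"op": "servo_tool", "data": {
  "increments": [
    [0,0.02,-0.02,-0.1,0],
    [0,0.02,-0.02,-0.1,0],
    [0,0.02,-0.02,-0.1,0],
    [0,0.02,-0.02,-0.1,0],
    [0,0.02,-0.02,-0.1,0],
    [0,0.02,-0.02,-0.1,0],
    [0,0.02,-0.02,-0.1,0],
    [0,0.02,-0.02,-0.1,0],
    [0,0.02,-0.02,-0.1,0],
    [0,0.02,-0.02,-0.1,0]
  ]
}}

```text
time: 16.43
eef_pos: [0.5825, -0.2258, 0.085]
tcp_rot: [0.829, 0.559, -0.007, -0.01]
contact_force: [-12.1, 5.6, 16.2]
opening: -0.002
```

Request:
{"op": "servo_tool", "data": {
  "increments": [
    [0,0.02,-0.02,-0.1,0],
    [0,0.02,-0.02,-0.1,0],
    [0,0.02,-0.02,-0.1,0],
    [0,0.02,-0.02,-0.1,0],
    [0,0.02,-0.02,-0.1,0],
    [0,0.02,-0.02,-0.1,0],
    [0,0.02,-0.02,-0.1,0],
    [0,0.02,-0.02,-0.1,0],
    [0,0.02,-0.02,-0.1,0],
    [0,0.02,-0.02,-0.1,0]
  ]
}}

```text
time: 17.27
eef_pos: [0.5824, -0.2259, 0.0851]
tcp_rot: [0.829, 0.559, -0.008, -0.012]
contact_force: [-11.5, 7.3, 15.2]
opening: -0.002
```

```bash
python3 mk.py
```

```text
t17.27 pos [ 0.5824 -0.2259  0.0851] jaw-22.0 z [-0.027  0.01  -1.   ] F [-11.5   7.3  15.2] M [1.06 2.01 0.01] op-0.002 q [-0.53  0.35  1.79 -0.01  1.04 -0.14]
```

Request:
{"op": "servo_tool", "data": {
  "increments": [
    [0,0.02,-0.02,-0.1,0],
    [0,0.02,-0.02,-0.1,0],
    [0,0.02,-0.02,-0.1,0],
    [0,0.02,-0.02,-0.1,0],
    [0,0.02,-0.02,-0.1,0],
    [0,0.02,-0.02,-0.1,0],
    [0,0.02,-0.02,-0.1,0],
    [0,0.02,-0.02,-0.1,0],
    [0,0.02,-0.02,-0.1,0],
    [0,0.02,-0.02,-0.1,0]
  ]
}}

```text
time: 18.15
eef_pos: [0.5824, -0.2259, 0.0851]
tcp_rot: [0.829, 0.559, -0.009, -0.014]
contact_force: [-11.7, 5.5, 16.0]
opening: -0.001
```

Request:
{"op": "servo_tool", "data": {
  "increments": [
    [0,0.02,-0.02,-0.1,0],
    [0,0.02,-0.02,-0.1,0],
    [0,0.02,-0.02,-0.1,0],
    [0,0.02,-0.02,-0.1,0],
    [0,0.02,-0.02,-0.1,0],
    [0,0.02,-0.02,-0.1,0],
    [0,0.02,-0.02,-0.1,0],
    [0,0.02,-0.02,-0.1,0],
    [0,0.02,-0.02,-0.1,0],
    [0,0.02,-0.02,-0.1,0]
  ]
}}

```text
time: 18.98
eef_pos: [0.5824, -0.2259, 0.0851]
tcp_rot: [0.829, 0.56, -0.011, -0.016]
contact_force: [-11.2, 6.5, 15.1]
opening: -0.001
```

Request:
{"op": "servo_tool", "data": {
  "increments": [
    [0,0.02,-0.02,-0.1,0],
    [0,0,0,0.3,0],
    [0,-0.1,0,0.9,0],
    [0,-0.1,0,1.5,0],
    [0,-0.1,0,2.1,0],
    [0,-0.1,0.5,2.7,0],
    [0,-0.3,1.2,3,0],
    [0,-0.5,2,3,0],
    [0,-0.7,2.8,3,0],
    [0,-0.8,3.5,3,0]
  ]
}}

```text
time: 19.82
eef_pos: [0.551, -0.0848, 0.2072]
tcp_rot: [0.829, 0.56, -0.009, -0.015]
contact_force: [-0.1, 0.6, -0.8]
opening: -0.0
```

Request:
{"op": "servo_tool", "data": {
  "increments": [
    [0,-0.2,0.8,0,0],
    [0,-0.4,1.5,0,0],
    [0,-0.4,2.2,0,0],
    [0,-0.4,2.2,0,0],
    [0,-0.4,2.2,0,0],
    [0,-0.4,2.2,0,0],
    [0,-0.4,2.2,0,0],
    [0,-0.4,2.2,0,0],
    [0,-0.4,2.2,0,0],
    [0,-0.4,2.2,0,0]
  ]
}}

```text
time: 20.65
eef_pos: [0.5351, 0.0024, 0.2071]
tcp_rot: [0.829, 0.559, -0.009, -0.015]
contact_force: [-0.1, -0.1, -0.5]
opening: -0.001
```

```bash
python3 mk.py; python3 - <<'E'
from h import *
s=ctrl.read_camera("scene");t=ctrl.read_camera("top")
save("end.png",np.vstack([np.hstack([cv2.resize(s["frame"][130:230,80:190],(400,300),interpolation=2),cv2.resize(t["frame"][95:195,325:435],(400,300),interpolation=2)]),np.hstack([cv2.resize(s["frame"][150:300,190:390],(400,300),interpolation=2),cv2.resize(t["frame"][100:250,110:310],(400,300),interpolation=2)])]))
E
```

```text
t20.65 pos [0.5351 0.0024 0.2071] jaw-22.0 z [-0.032  0.014 -0.999] F [-0.1 -0.1 -0.5] M [0.03 0.03 0.01] op-0.001 q [-0.19  0.02  1.93  0.01  1.23  0.19]
marker px [142.27272727 387.        ] 11 [ 0.62621304 -0.26245656  0.1       ]
```

View pics/end.png

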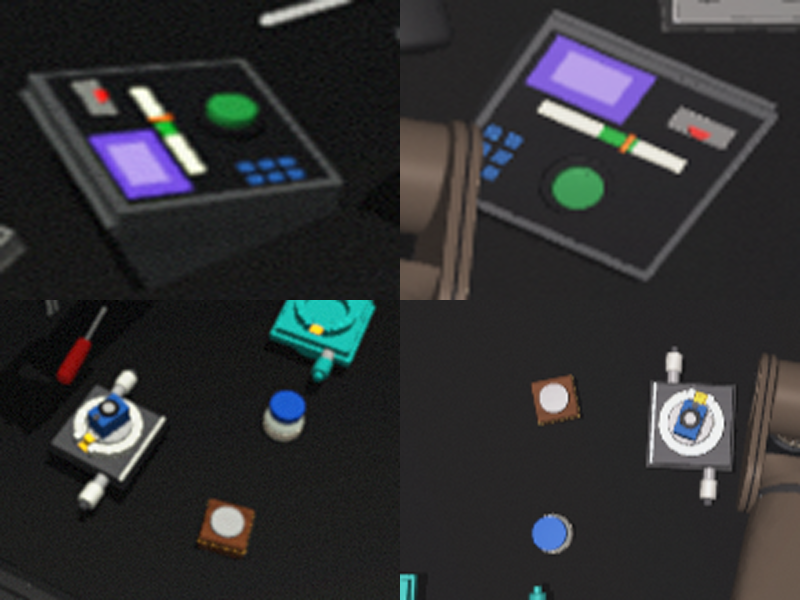

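```bash
python3 -c "
from h import *
print(ctrl.sign_off())"
```

```text
the job is handed in; nothing more can be done
None
```

The carrier is seated in the grey nest with its key in the notch, and the load button has been held down and released. I handed the job in at about 21 s.

- **Carrier:** I gripped it along its x and turned it to the notch, which I measured at about −22°. It went down with no contact on the rim and stopped at tool height 83.4 mm; 83.5 mm was expected for fully seated. I then let go. The wrist picture taken after release and the final pictures show it upright with the key in the notch.
- **Button:** I only pressed it after letting go of the carrier. I held it on its stop with about 16 N down and 13 N sideways. The hold ran in one go from about 13.7 s to 19.1 s, slightly over five seconds. At the end the button was up again and the tool force was near zero.
- **Dwell marker:** The final pictures show the orange marker inside the green band, towards its right end. I estimate it at 66–68 mm against the 75 mm limit, scaled from pixels and not read directly.
- **Other things:** In the final crops the jar and the case look unmoved. The screwdriver, calipers and mouse are only partly visible or out of the crops, and I never went near them at low height.

**Checks that failed or disagreed:** The marker could not be measured from the top camera at 17.3 s, probably hidden by the arm, so I timed the end of the hold by the clock. The tool tilted by about 2° during the press and stayed tilted, with no other effect seen.

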